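# Nest the melting pan in the water bath with the handles clear

## Robot

A 7-joint arm with a two-finger parallel gripper is mounted at the origin on a cart in front of the work surface, level with it; the furniture and walls round the work are solid. World frame = base frame: x ahead of the robot, y to its left, z up, the work surface at z = 0. Lengths are in mm, angles in rad, forces in N, time in s.
With the tool pointing down it reaches from about 400 to 875 mm from the base axis. Payload 4.4 kg.
Tool frame: the origin (TCP) lies at the very end of the fingers, on their centre line; the grasp point (between the pads) lies 19 mm behind it; y points along the fingers, x is the direction in which the jaws open and shut, and the axes are right-handed (so a half turn about y gives the same grasp; the last joint's range is limited). The gripper opens to 85 mm and grips with 20 to 120 N. Pads are 22 mm wide; open, the fingers measure 114 mm over their backs; the gripper's body (76 mm by 85 mm) begins 54 mm behind the grasp point. The pads swing forward as they close: fully open they stand 13 mm farther back than shut.
Start: joints at [-1.269, 0.628, 0.038, 1.517, -0.027, 0.996, -0.02], TCP at [233.694, 606.552, 231.313] pointing down, gripper open.
Joint ranges: [-3.06, 3.06], [-0.37, 2.12], [-1.25, 1.32], [0.18, 2.47], [-1.1, 4.24], [0.23, 1.98], [-2.94, 2.94]. Speed limits (rad/s): [2.57, 2.57, 3.14, 3.14, 3.14, 3.14, 3.14].

## Interface

Orientations are given as [roll, pitch, yaw] about the fixed x, y, z axes, in that order (R = Rz(yaw) Ry(pitch) Rx(roll)).
In Python, from cell import readout, eyes, finish_job gives the robot as it stands. The module is installed in compiled form; this text tells all that it offers.
- The arm moves only by the tool apply_moves, never from a script. Its argument "commands" is a list that holds one entry, the list of rows, each a list of 6 numbers: the shift along the tool's x, y, z in units of 0.04 m (1.0 is 0.04 m), then the turn, a rotation vector about the tool's x, y, z in units of 5 degrees (1.0 is 5 degrees). A call has 1 to 8 rows; each row shifts and turns the pose as measured when the row begins, along the tool's axes as they then stand; what a row does not reach is not made up. A row lasts 1/12 s, in which the tool goes at most 41.7 mm and 7.16 degrees, less where a joint would pass 70% of its speed; a pose out of reach is approached as far as the arm can. A call with a number of a shift or a turn outside -1 to 1 is refused whole. A call with a gripper value outside its range is refused whole. "claw" is the finger opening in mm, from 0 to 85.4, set as the call begins (left out, the last holds). The fingers move at their own pace and stop on an object; the grip force is fixed at half the most. Time passes only in rows, so rows that do not move let the fingers close. It gives the time, the measured TCP pose, the force and the opening at its end, in the units of the state.
- readout.read_state(): the state, without advancing time (a new reading comes with each control period).
- eyes.get_image(name): name is "scene" or "top" or "wrist"; returns a dict with "image" (384x512x3 uint8, red, green, blue), "mtx" (3x3 intrinsics, pixels), "rvec" (rotation vector, rad) and "tvec" (3), from world to camera coordinates, as OpenCV has them. Camera axes: x right, y down, z forward; pixel columns grow to the right and rows downward; lengths in mm; the calibration is good to about 2 mm. A picture is of the moment at which its call begins. There is no depth.
- finish_job(): hands the job in, once; it reports no verdict.
The state is a dict: "clock": time; "qpos": joint angles; "qd": joint speeds; "tau": joint torques, N m; "eef_pos": TCP position; "tool_rot": TCP orientation; "force": force on the tool from outside, world axes, zero at the start; "torque": the same for the moment, N m; "width": finger opening in mm.
Only numpy, scipy, OpenCV 4.12 (cv2) and the standard library are available. Lean on these libraries where they do the work, as an engineer would, in place of code of your own. Each camera call takes 0.05 s, during which the arm holds its last target. There are 200 camera calls.

## Task

Nest the small melting pan in the water-bath pot: turn it so that its handle drops into the slot of the pot's collar, clear of the pot's own handle, and the pan sits level and fully home on the pot's floor. The collar is clamped at a different angle each time, so feel for the slot (the handle rides on the collar's rim until it drops in). Keep the pan upright, let go of it, and leave the things standing around alone.

Things in the scene. Friction and masses are not known exactly. Their poses are not given: they have to be found in the camera images.
- pan_grip (a point): Centre of the small steel melting pan's level wooden grip (the place to hold it), 100 mm from the pan's axis and 44 mm above its underside. The grip is a bar 14 mm wide, 14 mm high, from 80 to 138 mm from the axis. x points from the grip to the pan (the handle points along -x), z up.
- pan_centre (a point): Centre of the same open pan (round, 76 mm across the rim, 62 mm at the foot, 50 mm high, about 0.16 kg), on its axis, 25 mm above its underside; it stands on the bench. Handle along -x, z up. Between the pan and the grip (38 to 80 mm from the axis) the handle is a steel neck 8 mm wide, 40 to 48 mm above the underside.
- pot: Water-bath pot (104 mm across) on a square grey warming base 130 x 130 mm, 25 mm high; one fixed unit. Origin on the pot's axis at bench level, z up. Its own black handle points along own +y, reaches 162 mm from the axis, 62 to 76 mm above the bench. A collar with a slot sits on its wall (see pot_rim).
- pot_seat (a point): Centre of the pot's flat inner floor, 33 mm above the bench. When the pan is home its foot stands on this floor, its centre is 25 mm above this point, and its neck hangs about 4 mm clear above the slot's bottom.
- herb_jar: Bystander: glass jar of herbs, 75 mm across, 131 mm high, origin at the centre of its underside; leave alone.
- salve_tin: Bystander: flat round tin, 55 mm across, 22 mm high, origin at the centre of its underside; leave alone.
- small_weight: Bystander: small brass weight with a knob, 27 mm across, 30 mm high, origin at the centre of its underside; leave alone.
- copper_measure: Bystander: shallow copper measuring cup with a strap handle, 96 x 128 mm, 39 mm high, too wide for the pot, origin at the centre of its underside; leave alone.
- pot_rim (a point): Centre of the collar's mouth, level with its top, 87 mm above the bench (axes of the pot). Fixed aluminium ring 92 mm inside, 110 mm outside, 69 to 87 mm above the bench. One slot, 13 mm wide, through the ring's full height, open at the top, takes the pan's neck. The slot's angle is not given: anywhere within 30 degrees either side of the pot's own -x, different each time.
Things that resemble listed ones, but are neither listed nor needed, are in the scene too. Leave any red or turquoise look-alike of the part that bears pan_grip alone.

How it is judged (in metres and radians):
At the end, for the whole second after the job is handed in: The pan stands level (within 0.06 rad) on the pot's inner floor (its centre 25 mm above the floor's, within 4 mm; within 16 mm of the pot's axis), its handle through the slot and so clear of the pot's handle, released and at rest (z of pan_centre in the frame of pot_seat between 0.021 and 0.029 m and horizontal distance between pan_centre and pot_seat below 0.016 m and angle between pan_centre's own z axis and vertical below 0.06 rad and x of pan_grip in the frame of pot below -0.06 m and linear speed of pan below 0.01 m/s); the robot touches nothing.
It fails at once if the pan is tipped by more than 0.7 rad (angle between pan_centre's own z axis and vertical above 0.7 rad).
It fails at once if a bystander is moved by more than 20 mm (distance of any of herb_jar, salve_tin, small_weight, copper_measure from where it was at the start of the episode above 0.02 m).
It also fails if it takes over 64 s, if anything falls off the work surface, if the arm or the gripper's body presses on something with over 40 N, if the wrist force passes 120 N, or if a joint passes its speed limit or range.

## Working session

There is one attempt and no reset: what is moved stays moved. The work goes in short steps, Python scripts to look and compute and a tool call to move; the robot and the scene stay as the last step left them, time stands still between calls to the robot, and variables do not carry over. Pictures are saved under pics/ and viewed, about 8 in all and at most 12, crops included, and the job is handed in when it is done.

Besides the shell and the picture viewer there is one more tool, called after ">>>" by a JSON object that holds its "api" and its "payload", one argument or row to a line. apply_moves: Moves the arm, as the interface text tells. Shifts and turns lie within -1 to 1; 1 stands for 0.04 m of shift or 5 degrees of turn. Its arguments: {"type":"object","properties":{"commands":{"type":"array"},"claw":{"type":"number"}},"required":["commands"]}

```bash
mkdir -p pics; cat > h.py <<'E'
import numpy as np, cv2
from cell import readout, eyes
def cap(name,fn):
    d=eyes.get_image(name); cv2.imwrite('pics/'+fn+'.png',d['image'][:,:,::-1]); np.savez('pics/'+fn+'.npz',**d); return d
def ld(fn): return np.load('pics/'+fn+'.npz')
def ray(d,u,v,z):
    R=cv2.Rodrigues(d['rvec'])[0]; t=np.array(d['tvec']).ravel()
    K=np.array(d['mtx']); c=-R.T@t; r=R.T@np.linalg.solve(K,[u,v,1.]); return c+r*(z-c[2])/r[2]
def proj(d,p):
    return cv2.projectPoints(np.array(p,float).reshape(-1,1,3),np.array(d['rvec']),np.array(d['tvec']),np.array(d['mtx']),None)[0].reshape(-1,2)
def st():
    s=readout.read_state()
    for k in s: print(k,np.round(s[k],3))
    return s
E
python3 - <<'E'
from h import *
st()
a=cap('top','top0');b=cap('scene','sc0')
for d in(a,b):
    R=cv2.Rodrigues(d['rvec'])[0];print((-R.T@np.array(d['tvec']).ravel()).round(),np.array(d['mtx'])[0,0])
cv2.imwrite('pics/top0b.png',cv2.resize(a['image'][:,:,::-1],(800,600),interpolation=cv2.INTER_CUBIC))
E
```

```text
clock 0.0
qpos [-1.269  0.629  0.038  1.518 -0.027  0.996 -0.02 ]
qd [-0.     0.001 -0.001 -0.001 -0.001  0.001 -0.001]
tau [-0.0000e+00 -5.6340e+01  1.2260e+00 -1.9345e+01  1.1000e-02  1.0000e-02
  0.0000e+00]
eef_pos [233.498 605.947 230.405]
tool_rot [-1.571  0.002  1.203]
force [-0.029  0.517 -0.558]
torque [-0.065  0.013  0.027]
width 85.679
[ 380.   21. 1216.] 354.13184777185086
[  71. -606. 1021.] 372.9538714594764
```

View pics/top0b.png

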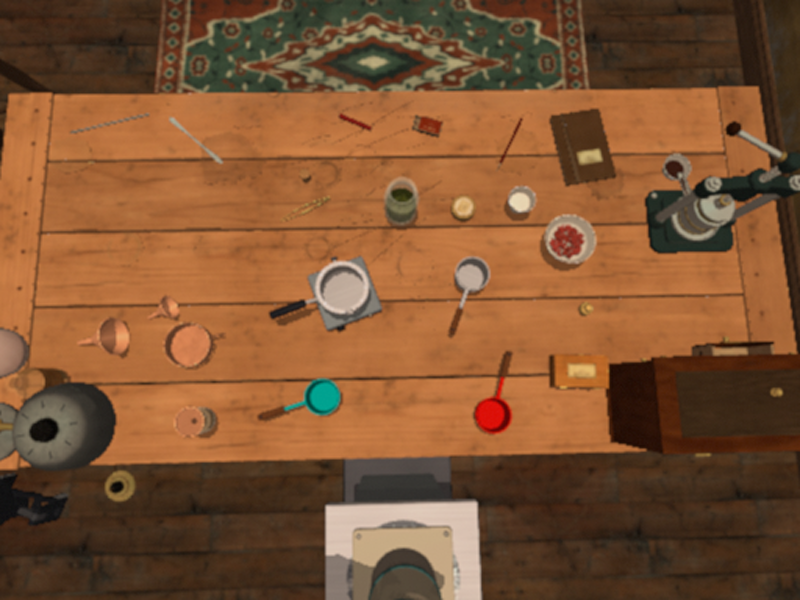

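View pics/sc0.png

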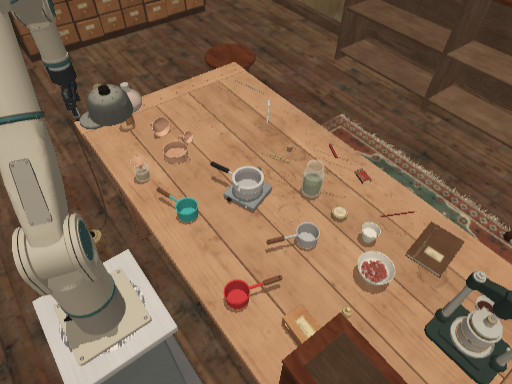

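Candidates for the pan, in the top view at 800 px: steel pan (472,274), red pan (493,415), turquoise pan (322,398), and the copper measure (188,345), which has no long grip. The steel pan with the wooden grip at about (456,321) fits the description. The pot is at (343,290), with its black handle pointing left to (288,310). I'll check this in a close crop.

```bash
python3 - <<'E'
from h import *
a=ld('top0');b=ld('sc0')
A=cv2.resize(a['image'][155:225,165:325,::-1],None,fx=5,fy=5,interpolation=cv2.INTER_CUBIC)
B=cv2.resize(b['image'][150:255,200:330,::-1],None,fx=5,fy=5,interpolation=cv2.INTER_CUBIC)[:,:650]
B=cv2.resize(B,(310,250))
A=np.vstack([A,np.zeros((250,800,3),np.uint8)]);A[350:600,:310]=B
C=cv2.resize(b['image'][155:215,205:280,::-1],(312,250),interpolation=cv2.INTER_CUBIC);A[350:600,320:632]=C
cv2.imwrite('pics/c1.png',A)
E
```

```text
(no output)
```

View pics/c1.png

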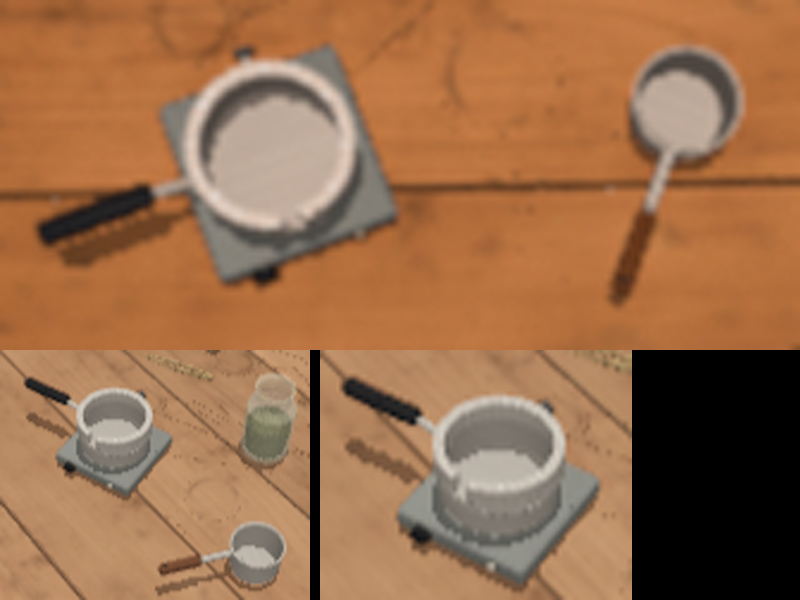

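```bash
python3 - <<'E'
from h import *
a=ld('top0')
f=lambda x,y,z: ray(a,165+(x+.5)/5-.5,155+(y+.5)/5-.5,z)
P={}
for n,x,y,z in [('ringc',270,146,87),('hend',45,233,76),('hin',150,196,76),('slot',294,217,87),('ringL',184,146,87),('ringR',356,146,87),('panc',686,103,50),('panL',630,103,50),('panR',742,103,50),('tip',619,300,51),('gin',651,210,51),('neckin',672,150,48)]:
    P[n]=f(x,y,z);print(n,P[n].round(1))
ang=lambda v:np.degrees(np.arctan2(v[1],v[0]))
print('pot handle',ang(P['hend']-P['ringc']),'len',np.linalg.norm((P['hend']-P['ringc'])[:2]),'slot dir',ang(P['slot']-P['ringc']))
print('pan handle',ang(P['tip']-P['panc']),np.linalg.norm((P['tip']-P['panc'])[:2]),ang(P['tip']-P['gin']))
E
```

```text
ringc [593.7 115.3  87. ]
hend [541.2 261.6  76. ]
hin [564.2 194.1  76. ]
slot [547.  100.1  87. ]
ringL [594.7 170.8  87. ]
ringR [592.8  59.7  87. ]
panc [ 625.3 -161.7   50. ]
panL [ 625.9 -123.8   50. ]
panR [ 624.6 -199.6   50. ]
tip [ 493.  -111.3   51. ]
gin [ 552.6 -134.9   51. ]
neckin [ 593.6 -151.1   48. ]
pot handle 109.76648086961521 len 155.36350954185147 slot dir -161.93205357834245
pan handle 159.1556945986086 141.5520959856263 158.40391397259086
```

The steel pan has a wooden grip and no red or turquoise, so it is the right one. The sizes agree: rim 76 mm, tip at 141 mm, collar 111 mm. The slot shows as a notch at crop (294,217), about -162°. Next I move above the grip.

>>> {"api": "apply_moves", "payload": {
  "commands": [
    [[-0.7, 0, -0.65, 0, 0, 0], [-0.7, 0, -0.65, 0, 0, 0], [-0.7, 0, -0.65, 0, 0, 0], [-0.7, 0, -0.65, 0, 0, 0], [-0.7, 0, -0.65, 0, 0, 0], [-0.7, 0, -0.65, 0, 0, 0], [-0.7, 0, -0.65, 0, 0, 0], [-0.7, 0, -0.65, 0, 0, 0]]
  ],
  "claw": 50
}}

```text
clock: 0.77
eef_pos: [318.3, 358.8, 222.7]
tool_rot: [-1.52, -0.046, 1.262]
force: [1.1, -0.9, -0.1]
width: 50.0
```

>>> {"api": "apply_moves", "payload": {
  "commands": [
    [[-0.7, 0, -0.65, 0, 0, 0], [-0.7, 0, -0.65, 0, 0, 0], [-0.7, 0, -0.65, 0, 0, 0], [-0.7, 0, -0.65, 0, 0, 0], [-0.7, 0, -0.65, 0, 0, 0], [-0.7, 0, -0.65, 0, 0, 0], [-0.7, 0, -0.65, 0, 0, 0], [-0.7, 0, -0.65, 0, 0, 0]]
  ]
}}

```text
clock: 1.43
eef_pos: [450.5, 68.2, 200.7]
tool_rot: [-1.519, -0.045, 1.265]
force: [1.3, 0.3, 0.1]
width: 50.3
```

```bash
cat >> h.py <<'E'
from scipy.spatial.transform import Rotation as Ro
def need(p,yawdeg):
    s=readout.read_state(); R=Ro.from_euler('xyz',s['tool_rot']); T=Ro.from_euler('xyz',[-np.pi/2,0,np.radians(yawdeg)])
    print('t',round(float(s['clock']),2),'pos',np.round(s['eef_pos'],1),'rot',np.round(s['tool_rot'],3),'F',np.round(s['force'],1),'w',np.round(s['width'],1))
    print('shift units',(R.inv().apply(np.array(p)-s['eef_pos'])/40).round(2),'turn units',(np.degrees((R.inv()*T).as_rotvec())/5).round(2))
E
python3 -c "
from h import *
need([532,-126,200],69)"
```

```text
t 1.43 pos [450.5  68.2 200.7] rot [-1.519 -0.045  1.265] F [1.3 0.3 0.1] w 50.3
shift units [-4.01 -0.34 -3.39] turn units [-0.61  0.7   0.5 ]
```

>>> {"api": "apply_moves", "payload": {
  "commands": [
    [[-0.65, -0.05, -0.55, -0.15, 0.15, 0.15], [-0.65, -0.05, -0.55, -0.15, 0.15, 0.15], [-0.65, -0.05, -0.55, -0.15, 0.15, 0.15], [-0.65, -0.05, -0.55, -0.15, 0.15, 0.1], [-0.65, -0.05, -0.55, -0.1, 0.1, 0.1], [-0.5, -0.05, -0.4, 0, 0, 0], [0, 0, 0, 0, 0, 0]]
  ]
}}

```text
clock: 2.02
eef_pos: [522.0, -136.0, 206.3]
tool_rot: [-1.582, 0.022, 1.188]
force: [-0.2, -0.7, -0.4]
width: 50.5
```

```bash
python3 -c "
from h import *
need([532,-126,200],69)
w=cap('wrist','w1')
cv2.imwrite('pics/w1b.png',cv2.resize(w['image'][:,:,::-1],(800,600)))
t=cap('top','top1')
print(proj(w,[[532,-126,51],[625,-162,50]]))
"
```

```text
t 2.02 pos [ 522.  -136.   206.3] rot [-1.582  0.022  1.188] F [-0.2 -0.7 -0.4] w 50.5
shift units [ 0.33  0.15 -0.14] turn units [ 0.13 -0.18 -0.26]
[[267.37426115 185.60359503]
 [267.10615236 262.82315178]]
```

View pics/w1b.png

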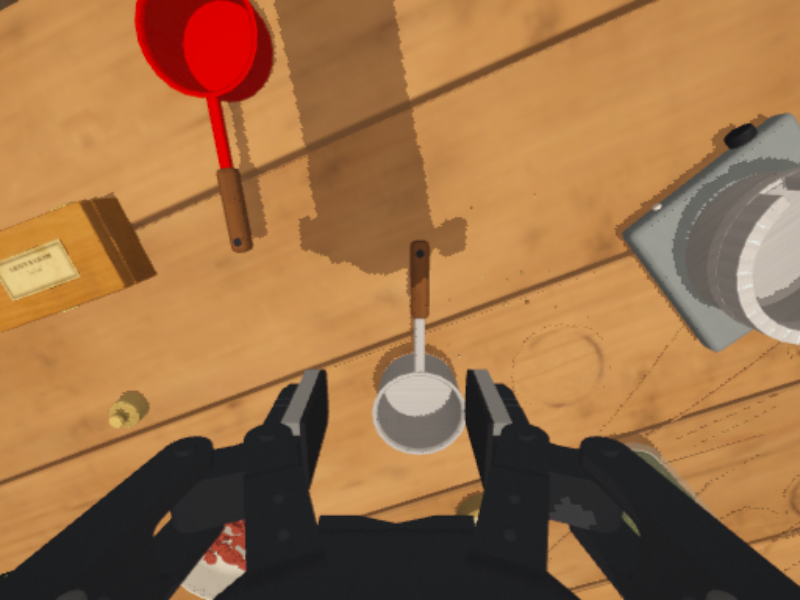

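The wrist view confirms the steel pan: rim centre (419,412), grip from (419,318) to (419,242), within 1 px of the prediction. The slot is cut off at the right edge.

```bash
python3 -c "
from h import *
w=ld('w1')
f=lambda x,y,z: ray(w,x*.64,y*.64,z)
c=f(419.5,412,50);t=f(419.5,241,51);g=f(420,318,51)
print(c,t,g,np.degrees(np.arctan2(*(t-c)[1::-1])),np.linalg.norm(t-c))
p=c+(t-c)/np.linalg.norm(t-c)*100;print(p)
need([532,-126,25],69)"
```

```text
[ 626.74662318 -160.84292238   50.        ] [ 499.41104651 -112.21290921   51.        ] [ 552.56693926 -132.13313312   51.        ] 159.09792473199727 136.30930733720987
[ 533.3299819  -125.16669886   50.73362562]
t 2.12 pos [ 520.6 -130.7  205.6] rot [-1.578  0.02   1.192] F [-0.8  1.2  0.5] w 50.1
shift units [ 0.3   4.51 -0.19] turn units [ 0.08 -0.13 -0.22]
```

>>> {"api": "apply_moves", "payload": {
  "commands": [
    [[0.2, 0.6, -0.15, 0.08, -0.1, -0.15], [0.13, 0.6, -0.05, 0, 0, -0.07], [0, 0.6, 0, 0, 0, 0], [0, 0.6, 0, 0, 0, 0], [0, 0.4, 0, 0, 0, 0], [0, 0, 0, 0, 0, 0], [0, 0, 0, 0, 0, 0]]
  ]
}}

```text
clock: 2.7
eef_pos: [532.3, -108.7, 89.5]
tool_rot: [-1.567, -0.008, 1.214]
force: [0.8, 0.7, 0.5]
width: 50.2
```

```bash
python3 -c "
from h import *
need([533,-125.5,25],69)"
```

```text
t 2.7 pos [ 532.3 -108.7   89.5] rot [-1.567 -0.008  1.214] F [0.8 0.7 0.5] w 50.2
shift units [-0.4   1.61 -0.17] turn units [-0.05  0.12  0.09]
```

>>> {"api": "apply_moves", "payload": {
  "commands": [
    [[-0.35, 0, -0.15, -0.05, 0.1, 0.08], [0, 0, 0, 0, 0, 0], [0, 0, 0, 0, 0, 0], [0, 0, 0, 0, 0, 0]]
  ]
}}

```text
clock: 3.03
eef_pos: [534.5, -123.9, 92.5]
tool_rot: [-1.575, -0.002, 1.208]
force: [-0.0, -0.1, 0.5]
width: 49.9
```

```bash
python3 -c "
from h import *
need([533,-125.5,25],69)"
```

```text
t 3.03 pos [ 534.5 -123.9   92.5] rot [-1.575 -0.002  1.208] F [-0.  -0.1  0.5] w 49.9
shift units [-0.05  1.69  0.03] turn units [0.05 0.04 0.02]
```

>>> {"api": "apply_moves", "payload": {
  "commands": [
    [[-0.05, 0.3, 0.03, 0.05, 0, 0], [0, 0.3, 0, 0, 0, 0], [0, 0.3, 0, 0, 0, 0], [0, 0.3, 0, 0, 0, 0], [0, 0.3, 0, 0, 0, 0], [0, 0.15, 0, 0, 0, 0], [0, 0, 0, 0, 0, 0], [0, 0, 0, 0, 0, 0]]
  ]
}}

```text
clock: 3.7
eef_pos: [534.9, -127.0, 24.3]
tool_rot: [-1.577, -0.003, 1.206]
force: [-0.2, -0.1, -0.1]
width: 49.8
```

```bash
python3 -c "
from h import *
need([533,-125.5,25],69)"
```

```text
t 3.7 pos [ 534.9 -127.    24.3] rot [-1.577 -0.003  1.206] F [-0.2 -0.1 -0.1] w 49.8
shift units [ 0.02 -0.02  0.06] turn units [0.07 0.02 0.03]
```

>>> {"api": "apply_moves", "payload": {
  "commands": [
    [[0, 0, 0.04, 0.05, 0, 0], [0, 0, 0, 0, 0, 0], [0, 0, 0, 0, 0, 0], [0, 0, 0, 0, 0, 0], [0, 0, 0, 0, 0, 0], [0, 0, 0, 0, 0, 0], [0, 0, 0, 0, 0, 0], [0, 0, 0, 0, 0, 0]]
  ],
  "claw": 0
}}

```text
clock: 4.37
eef_pos: [534.1, -126.6, 26.4]
tool_rot: [-1.575, -0.004, 1.206]
force: [-0.3, 0.4, -1.2]
width: 12.9
```

>>> {"api": "apply_moves", "payload": {
  "commands": [
    [[0, -0.2, 0, 0, 0, 0], [0, -0.4, 0, 0, 0, 0], [0, -0.5, 0, 0, 0, 0], [0, -0.5, 0, 0, 0, 0], [0, -0.5, 0, 0, 0, 0], [0, -0.5, 0, 0, 0, 0], [0, -0.3, 0, 0, 0, 0], [0, 0, 0, 0, 0, 0]]
  ]
}}

```text
clock: 5.03
eef_pos: [531.7, -126.4, 149.4]
tool_rot: [-1.571, -0.003, 1.206]
force: [-0.9, 0.1, -1.8]
width: 13.0
```

```bash
python3 -c "
from h import *
w=cap('wrist','w2');s=cap('scene','sc2')
A=cv2.resize(w['image'][:,:,::-1],(480,360));B=cv2.resize(s['image'][150:290,220:400,::-1],(463,360))
cv2.imwrite('pics/c2.png',cv2.resize(np.hstack([A,B]),(800,305)))
c=np.array([593.7,115.3]);a=np.radians(198)
need([*(c+100*np.array([np.cos(a),np.sin(a)])),135],108)
"
```

```text
t 5.13 pos [ 530.5 -126.   147.2] rot [-1.568 -0.003  1.206] F [-0.2  0.7 -1.8] w 13.0
shift units [4.63 0.32 2.62] turn units [-0.03 -7.78  0.04]
```

View pics/c2.png

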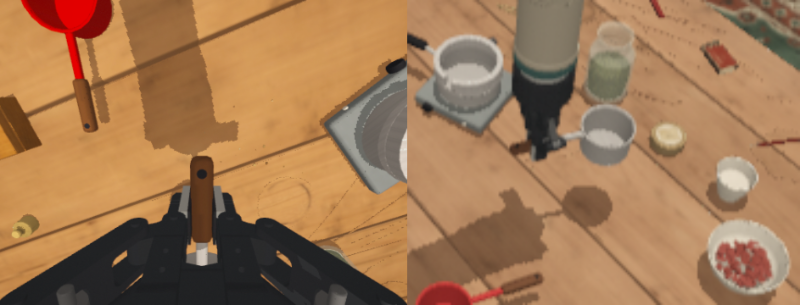

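The pan is lifted level with the grip held (width 13 mm). In the transit I turn it toward the slot, and I measure the slot angle from the stored images.

>>> {"api": "apply_moves", "payload": {
  "commands": [
    [[0.5, 0, 0.26, 0, -0.9, 0], [0.58, 0, 0.25, 0, -0.9, 0], [0.6, 0, 0.2, 0, -0.9, 0], [0.62, 0, 0.15, 0, -0.9, 0], [0.63, 0, 0.08, 0, -0.9, 0], [0.64, 0, 0.02, 0, -0.9, 0], [0.64, 0, -0.04, 0, -0.9, 0], [0, 0, 0, 0, 0, 0]]
  ]
}}

```text
clock: 5.8
eef_pos: [506.4, 52.6, 138.5]
tool_rot: [-1.554, -0.005, 1.776]
force: [0.3, 0.1, -0.9]
width: 13.3
```

```bash
python3 - <<'E'
from h import *
a=ld('top0');b=ld('sc0')
# fit ring centre in top: sample profiles
th=np.radians(np.arange(160,245,2.))
from scipy.optimize import minimize
for n,d in(('top',a),('sc',b)):
    g=cv2.cvtColor(d['image'],cv2.COLOR_RGB2GRAY).astype(np.float32)
    def prof(c,r,z,th):
        p=np.c_[c[0]+r*np.cos(th),c[1]+r*np.sin(th),np.full(len(th),z)]
        q=proj(d,p).astype(np.float32); return cv2.remap(g,q[:,:1].copy(),q[:,1:].copy(),cv2.INTER_LINEAR).ravel()
    full=np.radians(np.arange(0,360,3.))
    # centre: maximise brightness of annulus vs inside/outside
    cost=lambda c:-np.mean(prof(c,50.5,87,full))+.5*np.mean(prof(c,42,87,full))+.5*np.mean(prof(c,60,87,full))
    m=minimize(cost,[593.7,115.3],method='Nelder-Mead',options=dict(initial_simplex=[[593.7,115.3],[599,115],[593,121]]))
    print(n,m.x,m.fun)
    for r,z in((50.5,87),(47,87),(54,87),(55,80)): print(r,z,prof(m.x,r,z,th).astype(int))
print(np.degrees(th))
c=np.array([593.7,115.3]);t=np.radians(198)
need([*(c+98.2*np.array([np.cos(t),np.sin(t)])),140],108)
E
```

```text
top [595.76989891 115.75073343] -77.21023559570312
50.5 87 [203 203 201 199 199 199 200 203 203 203 203 202 194 187 175 170 171 174
 176 173 169 172 181 192 199 195 193 190 190 196 198 199 199 197 197 200
 205 208 203 204 203 200 200]
47 87 [194 193 194 194 193 193 194 195 194 192 191 190 188 185 181 178 178 179
 179 179 180 183 189 194 194 195 194 195 193 193 194 193 192 193 193 196
 199 199 198 196 193 193 193]
54 87 [171 172 171 170 170 170 171 176 179 181 180 178 171 161 147 145 148 159
 170 170 164 156 154 163 164 162 153 146 152 161 162 164 165 164 170 167
 170 171 170 170 173 171 173]
55 80 [139 137 139 139 140 140 143 148 147 148 145 141 139 130 121 126 134 147
 155 161 157 148 134 132 132 130 121 115 117 123 125 126 129 127 129 131
 132 134 133 136 139 140 142]
sc [599.17286996 118.22852884] -52.661163330078125
50.5 87 [198 199 200 204 203 200 200 198 200 198 196 198 198 189 173 163 156 157
 167 180 183 183 185 192 198 198 197 196 192 191 192 192 193 191 190 192
 195 200 201 194 190 191 193]
47 87 [169 167 170 175 181 176 173 173 174 179 185 188 185 181 176 170 172 177
 182 183 183 185 188 191 191 190 191 191 192 193 193 193 193 193 193 194
 197 203 204 197 193 194 195]
54 87 [181 180 181 180 176 176 176 176 175 174 175 177 176 177 169 153 139 140
 146 161 176 182 180 180 186 187 183 180 175 174 177 179 181 178 175 176
 178 181 180 176 174 174 178]
55 80 [142 138 136 130 125 128 127 125 124 126 127 127 128 128 129 127 125 137
 159 177 181 179 160 141 136 131 134 136 134 134 135 135 134 132 130 132
 133 133 132 132 133 135 135]
[160. 162. 164. 166. 168. 170. 172. 174. 176. 178. 180. 182. 184. 186.
 188. 190. 192. 194. 196. 198. 200. 202. 204. 206. 208. 210. 212. 214.
 216. 218. 220. 222. 224. 226. 228. 230. 232. 234. 236. 238. 240. 242.
 244.]
t 5.8 pos [506.4  52.6 138.5] rot [-1.554 -0.005  1.776] F [ 0.3  0.1 -0.9] w 13.3
shift units [ 0.82 -0.03 -0.02] turn units [-0.19 -1.25  0.07]
```

>>> {"api": "apply_moves", "payload": {
  "commands": [
    [[0.5, 0, 0, -0.15, -0.4, 0.05], [0.4, 0.1, 0.05, 0, -0.3, 0], [0, 0.2, 0, 0, 0, 0], [0, 0, 0, 0, 0, 0], [0, 0, 0, 0, 0, 0]]
  ]
}}

```text
clock: 6.22
eef_pos: [492.4, 88.9, 120.7]
tool_rot: [-1.558, -0.003, 1.842]
force: [-0.1, -0.8, -1.2]
width: 13.1
```

```bash
python3 -c "
from h import *
need([501.1,90.6,112],105)"
```

```text
t 6.22 pos [492.4  88.9 120.7] rot [-1.558 -0.003  1.842] F [-0.1 -0.8 -1.2] w 13.1
shift units [-0.02  0.21 -0.22] turn units [-0.15  0.11  0.03]
```

>>> {"api": "apply_moves", "payload": {
  "commands": [
    [[0, 0.1, -0.22, -0.13, 0.1, 0], [0, 0.1, 0, 0, 0, 0], [0, 0, 0, 0, 0, 0], [0, 0, 0, 0, 0, 0], [0, 0, 0, 0, 0, 0]]
  ]
}}

```text
clock: 6.63
eef_pos: [502.8, 86.4, 110.6]
tool_rot: [-1.568, -0.0, 1.824]
force: [-1.3, -0.2, -1.4]
width: 13.2
```

```bash
python3 -c "
from h import *
need([501.1,90.6,112],105)
t=cap('top','top3');s=cap('scene','sc3')
A=cv2.resize(t['image'][150:230,170:270,::-1],(450,360),interpolation=cv2.INTER_CUBIC);B=cv2.resize(s['image'][140:220,200:290,::-1],(405,360),interpolation=cv2.INTER_CUBIC)
cv2.imwrite('pics/c3.png',cv2.resize(np.hstack([A,B]),(800,337)))
"
```

```text
t 6.63 pos [502.8  86.4 110.6] rot [-1.568 -0.     1.824] F [-1.3 -0.2 -1.4] w 13.2
shift units [ 0.11 -0.04  0.01] turn units [-0.03 -0.1   0.  ]
```

View pics/c3.png

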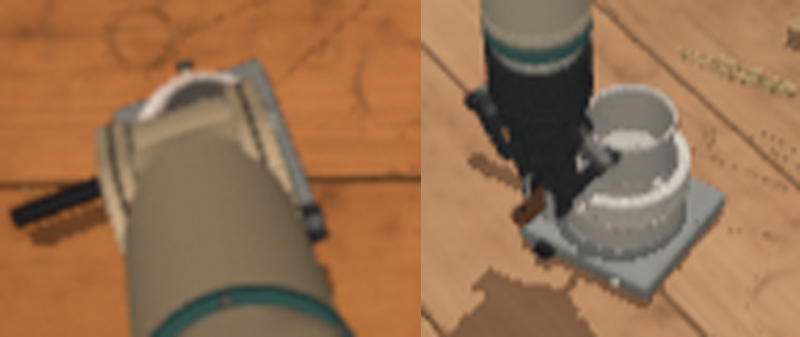

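>>> {"api": "apply_moves", "payload": {
  "commands": [
    [[0.1, 0, 0, 0, -0.1, 0], [0, 0.2, 0, 0, 0, 0], [0, 0.2, 0, 0, 0, 0], [0, 0, 0, 0, 0, 0], [0, 0, 0, 0, 0, 0]]
  ]
}}

```text
clock: 7.15
eef_pos: [501.9, 91.3, 93.7]
tool_rot: [-1.57, -0.001, 1.834]
force: [0.1, -0.6, -1.1]
width: 12.7
```

```bash
python3 -c "
from h import *
d=ld('sc3');print(ray(d,250.6,167.8,134), ray(d,200+(633-421)/4.21,140+198/4.21,87))
need([501.1,90.6,70],105)"
```

```text
[605.95543289 109.49667566 134.        ] [578.41680961  74.18509021  87.        ]
t 7.15 pos [501.9  91.3  93.7] rot [-1.570e+00 -1.000e-03  1.834e+00] F [ 0.1 -0.6 -1.1] w 12.7
shift units [-0.01  0.59  0.02] turn units [-0.01  0.02  0.01]
```

>>> {"api": "apply_moves", "payload": {
  "commands": [
    [[0, 0.15, 0, 0, 0, 0], [0, 0.15, 0, 0, 0, 0], [0, 0.12, 0, 0, 0, 0], [0, 0, 0, 0, 0, 0], [0, 0, 0, 0, 0, 0]]
  ]
}}

```text
clock: 7.57
eef_pos: [501.5, 91.3, 74.5]
tool_rot: [-1.569, -0.001, 1.834]
force: [0.3, 0.4, -0.7]
width: 12.8
```

>>> {"api": "apply_moves", "payload": {
  "commands": [
    [[0, 0.1, 0, 0, 0, 0], [0, 0.06, 0, 0, 0, 0], [0, 0.05, 0, 0, 0, 0]]
  ]
}}

```text
clock: 7.82
eef_pos: [501.9, 91.3, 65.8]
tool_rot: [-1.57, -0.0, 1.834]
force: [0.4, -0.1, -1.6]
width: 13.0
```

TCP is at 65.8, below the 73 mm ride-on height, with no contact force, so the neck is dropping into the slot. I continue down gently.

>>> {"api": "apply_moves", "payload": {
  "commands": [
    [[0, 0.08, 0, 0, 0, 0], [0, 0.05, 0, 0, 0, 0], [0, 0.03, 0, 0, 0, 0], [0, 0, 0, 0, 0, 0]]
  ]
}}

```text
clock: 8.15
eef_pos: [501.9, 91.2, 58.5]
tool_rot: [-1.57, -0.0, 1.834]
force: [-1.1, -0.7, 0.7]
width: 13.1
```

>>> {"api": "apply_moves", "payload": {
  "commands": [
    [[0, 0.05, 0, 0, 0, 0], [0, 0, 0, 0, 0, 0], [0, 0, 0, 0, 0, 0]]
  ]
}}

```text
clock: 8.4
eef_pos: [501.8, 91.2, 58.1]
tool_rot: [-1.571, -0.0, 1.834]
force: [-1.6, -0.5, 3.8]
width: 13.2
```

```bash
python3 -c "
from h import *
s=st()
"
```

```text
clock 8.4
qpos [-0.195  0.707 -0.059  2.041  0.099  0.396  1.503]
qd [ 0.001 -0.013 -0.001  0.002  0.001 -0.002 -0.001]
tau [-4.100e-02 -4.769e+01 -8.000e-03 -9.053e+00  1.400e-02 -2.820e-01
 -1.000e-02]
eef_pos [501.815  91.169  58.059]
tool_rot [-1.571 -0.     1.834]
force [-1.628 -0.503  3.837]
torque [ 0.007  0.122 -0.045]
width 13.156
```

The floor contact shows in the force and at the expected height. I open and withdraw straight up.

>>> {"api": "apply_moves", "payload": {
  "commands": [
    [[0, 0, 0, 0, 0, 0], [0, 0, 0, 0, 0, 0], [0, 0, 0, 0, 0, 0], [0, 0, 0, 0, 0, 0], [0, 0, 0, 0, 0, 0]]
  ],
  "claw": 40
}}

```text
clock: 8.82
eef_pos: [503.4, 91.6, 58.8]
tool_rot: [-1.574, -0.0, 1.834]
force: [0.4, -0.5, -0.6]
width: 40.0
```

>>> {"api": "apply_moves", "payload": {
  "commands": [
    [[0, -0.3, 0, 0, 0, 0], [0, -0.5, 0, 0, 0, 0], [0, -0.7, 0, 0, 0, 0], [0, -0.8, 0, 0, 0, 0], [0, -0.8, 0, 0, 0, 0], [0, -0.8, 0, 0, 0, 0], [0, -0.5, 0, 0, 0, 0], [0, 0, 0, 0, 0, 0]]
  ]
}}

```text
clock: 9.48
eef_pos: [501.1, 91.2, 240.0]
tool_rot: [-1.567, -0.001, 1.835]
force: [1.3, -0.4, 1.2]
width: 40.2
```

>>> {"api": "apply_moves", "payload": {
  "commands": [
    [[0.7, 0, 0, 0, 0, 0], [0.8, 0, 0, 0, 0, 0], [0.8, 0, 0, 0, 0, 0], [0.8, 0, 0, 0, 0, 0], [0.8, 0, 0, 0, 0, 0], [0.8, 0, 0, 0, 0, 0], [0.6, 0, 0, 0, 0, 0], [0, 0, 0, 0, 0, 0]]
  ]
}}

```text
clock: 10.15
eef_pos: [444.5, 300.7, 235.9]
tool_rot: [-1.566, 0.002, 1.825]
force: [-0.0, 0.2, -0.2]
width: 39.8
```

```bash
python3 -c "
from h import *
t=cap('top','top4');s=cap('scene','sc4')
A=cv2.resize(t['image'][150:230,170:270,::-1],(450,360),interpolation=cv2.INTER_CUBIC);B=cv2.resize(s['image'][140:220,200:290,::-1],(405,360),interpolation=cv2.INTER_CUBIC)
cv2.imwrite('pics/c4.png',cv2.resize(np.hstack([A,B]),(800,337)))
"
```

```text
(no output)
```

View pics/c4.png

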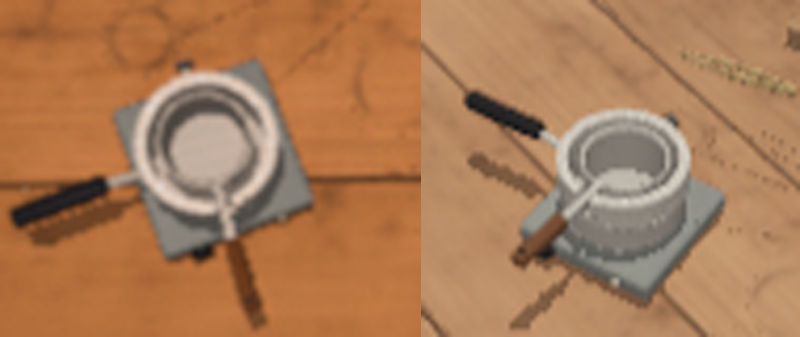

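The pan sits inside the collar, concentric at (205,140), with its handle through the slot and well away from the black handle. It is released and the arm is clear. I do a quick bystander check and hand in.

```bash
python3 -c "
from h import *
from cell import finish_job
a=ld('top0')['image'];b=ld('top4')['image']
for n,(u,v) in dict(jar=(401,203),tin=(462,207),weight=(586,309),measure=(188,345),cup=(520,201)).items():
    u,v=int(u*.64),int(v*.64);print(n,cv2.absdiff(a[v-18:v+18,u-18:u+18],b[v-18:v+18,u-18:u+18]).mean().round(2))
print(finish_job())"
```

```text
jar 1.8
tin 1.99
weight 1.98
measure 45.45
cup 1.98
the job is handed in; nothing more can be done
None
```

```bash
python3 -c "
from h import *
a=ld('sc0')['image'];b=ld('sc4')['image']
print(proj(ld('top4'),[[444,300,330]]), cv2.absdiff(a[140:165,160:190],b[140:165,160:190]).mean())"
```

```text
[[135.80459172 226.47772658]] 2.3764444444444446
```

I gripped the steel pan by its wooden grip, carried it upright to the pot and turned its handle to about 195°, where the images showed the slot. I then lowered it and handed the job in at about 10 s. No verdict was reported.

- **Seating:** the neck dropped into the slot without riding on the rim. Floor contact came at TCP z of about 58 mm, against about 59 mm predicted, with a force of about 4 N.
- **After release:** the last pictures show the pan level and concentric in the collar. Its handle is through the slot and clear of the pot's handle, and the gripper is well away from everything.
- **Bystanders:** the jar and tin, and the objects I took for the brass weight and the copper measure, look unchanged in before-and-after images. The top-view check of the measure disagreed (a difference of 45). The arm was projecting over that spot at the time, and a scene-camera comparison I made after handing in shows it unmoved.
- **Weaker check:** one rough scene-camera reading of the pan's centre while it was over the pot was about 8 mm off the expected position. The pan still entered without contact.

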